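Locate a bearing-block casting in the drilling fixture and clamp it

ROBOT

A 6-joint arm with a two-finger parallel gripper is mounted at the origin on the work surface. World frame = base frame: x ahead of the robot, y to its left, z up, the work surface at z = 0. Lengths are in m, angles in rad, forces in N, time in s.
With the tool pointing down it reaches from about 0.375 to 0.9 m from the base axis. Payload 3.1 kg.
Tool frame: the origin (TCP) lies at the very end of the fingers, on their centre line; the grasp point (between the pads) lies r.grip_point_offset behind it (r.grip_point_offset is the distance from the TCP to the grasp point, in m); z points along the fingers, y is the line along which they close (so a half turn about z gives the same grasp; the last joint's range is limited). The gripper opens to 87 mm and grips with 3 to 60 N. Pads are 19 mm wide; open, the fingers measure 117 mm over their backs; the gripper's body (75 mm by 190 mm) begins 51 mm behind the grasp point.
Start: joints at [-1.312, 0.527, 1.433, -0, 1.181, -0.178], TCP at [0.265, -0.566, 0.223] pointing down, gripper open.
Joint ranges: [-3.08, 3.08], [-0.75, 2.2], [0.22, 2.44], [-1.43, 4.57], [0, 2.65], [-2.85, 2.85]. Speed limits (rad/s): [2.79, 2.79, 3.14, 3.14, 3.14, 3.14].

INTERFACE

Orientations are given as a rotation vector (axis times angle).
In Python, from plant import r gives the robot as it stands.
- The arm moves only by the tool step_arm, never from a script. Its argument "motion" is a list of rows, each a list of 7 numbers: the shift along the world's x, y, z in mm, then the turn, a rotation vector about the world's x, y, z in degrees, then the closure, from -1 (fully open) to 1 (shut). A call has 1 to 12 rows; each row shifts and turns the commanded pose from where the row before left it; what a row does not reach is not made up. A row lasts 1/8 s, in which the tool goes at most 62.5 mm and 10.7 degrees, less where a joint would pass 70% of its speed; a pose out of reach is approached as far as the arm can. A call is refused whole if a number of a shift passes 62.5 or a number of a turn 10.7, either way. A call with a gripper value outside its range is refused whole. The fingers move at their own pace and stop on an object; "newtons" is the grip in N (left out, the last holds). Time passes only in rows, so rows that do not move let the fingers close. It gives the time, the measured TCP pose, the force, the opening and the grip force at its end, in the units of the state.
- r.get_state(): the state, without advancing time (a new reading comes with each control period).
- r.read_camera(name): name is "scene" or "top" or "wrist"; returns a dict with "image" (400x640x3 uint8, red, green, blue), "fov_y" (degrees; the focal length in pixels is half the picture's height over the tangent of half this angle, whatever the lens; pixels are square), "cx", "cy" (the principal point, pixels), "distortion" ([k1, k2, p1, p2, k3] as OpenCV has them; the pictures are not rectified), "xyz" and "orientation" of the camera in the world. Camera axes: x right, y up, looking along -z (the intrinsics and any distortion apply to the point x, -y, -z); pixel columns grow to the right and rows downward; lengths in m; the calibration is good to about 2 mm. A picture is of the moment at which its call begins. There is no depth.
- r.hand_in(): hands the job in; it is judged then, once.
Trained networks look in the newest picture that a camera, given by its name, has taken for a name from the list of things; names that differ only in an ending like _2 or _b are one class to them, and where a whole thing is asked for, a point or a joint stands for the part that bears it (a point fixed in the world has none). Each returns a list of dicts, best first, with "confidence" (0 to 1); they miss things now and then, are a little off and sometimes report something else, mostly with a low value. They report only what shows in the picture. A call takes as long as a camera call. They do not tell look-alikes from the thing itself.
- r.regions_of(camera, target): "pixels" (400x640 bool, what is visible of it) and "centre" ([column, row] in pixels, amid what is visible of it).
The state is a dict: "t": time; "joint_pos": joint angles; "qvel": joint speeds; "tau": joint torques, N m; "tool_pos": TCP position; "orientation": TCP orientation; "contact_force": force on the tool from outside, world axes, zero at the start; "torque": the same for the moment, N m; "width": opening from 0.0 (shut) to 1.0 (fully open); "grasp_force": force on a finger pad.
Only numpy, scipy, OpenCV 4.12 (cv2) and the standard library are available. Lean on these libraries where they do the work, as an engineer would, in place of code of your own. Each camera call takes 0.05 s, during which the arm holds its last target. There are 200 camera calls.

TASK

Load the red-primed bearing-block casting into the steel drilling fixture: lay it flat on the plate clear of the brass end stop, press it square against both dowels with about 6 N on each, then slide it along them until it bears on the end stop, still flat on the plate, again with about 6 N (never above 15 N on a dowel or the stop, or the soft casting is bruised). Let go, and push the red toggle-clamp handle right down so that the clamp holds the casting there. Do not drop the casting, and leave everything else on the bench where it is.

Things in the scene. Friction and masses are not known exactly. Their poses are not given: they have to be found in the camera images.
- casting_mid (a point): Centre of the casting, 37 mm above its underside. Loose, 0.25 to 0.5 kg, red-brown primer. A foot 44 mm (its x) by 120 mm (its y), 16 mm thick; on its middle a solid hump 32 mm thick in x, 56 mm wide in y, round-topped, 74 mm above the underside. Grip the hump's two flat faces (across x) from above. Same either way round. The foot's long edges and ends locate it. Pushed hard on the hump it tips unless held down.
- fixture: Steel plate fixed to the bench, x -85 to 85 mm, y -175 to 105 mm, 16 mm thick. Origin: underside, half-way between the dowels in y. Dowels on the +x side (away from the robot), end stop towards +y, clamp at the -y end (its foot covers y -142 to -86 mm). A casting against both dowels lies with its long side along the fixture's y, its centre at x = 8 mm. Lightly oiled: friction about 0.3.
- dowel_left: Locating dowel fixed in the plate, 12 mm diameter, standing 14 mm above the plate's top. Origin: its axis at the plate's top, at x = 36, y = 38 mm of the fixture. The casting's long edge bears on its -x side. Must not be loaded by more than 15 N.
- dowel_right: The other dowel, the same, at x = 36, y = -38 mm of the fixture. Must not be loaded by more than 15 N.
- end_stop: Brass block fixed on the plate, parallel to it, at a different place along y each time: 36 mm (x) by 22 mm (y) by 18 mm high. Origin: middle of the lower edge of its contact face, which looks to the fixture's -y. The casting's end bears on that face, its centre then 60 mm to -y of it. No more than 15 N on it.
- clamp (a joint): Angle of the toggle clamp's handle, rad: 0 = open, handle up (0.9 rad above level), 0.9 = right down, handle level, clamp holding. It is stiff and stays where it is left: about 5 N at the grip moves it, and a firm 10 to 15 N at the end sets the pad on the casting.
- clamp_grip (a point): Point on the centre line of the handle's red round grip (18 mm diameter), 75 mm from the handle's pivot; the grip runs from 40 to 107 mm from the pivot. The handle points from the pivot to the fixture's -y and upwards when open; it swings down in the fixture's y-z plane.
- clamp_pivot (a point): Axis (along the fixture's x) of the clamp handle's pivot, at x = 8, y = -125, z = 54 mm of the fixture.
- clamp_bar: Steel bar of the clamp, moved by the handle only. Origin: its pivot, at x = 8, y = -107, z = 42 mm of the fixture. Upright when open (top 76 mm above the pivot), level towards +y when closed, its rubber pad then pressing on the casting's foot at y = -39 mm of the fixture.
- polish_tin: Flat black tin with green polish, 72 mm across, 28 mm high; loose, leave alone. Origin: centre of its underside.
- felt_wheel: Felt polishing wheel lying flat, 72 mm across, 22 mm thick; loose, leave alone. Origin: centre of its underside.
- drill_bush: Small brass ring, 20 mm across, 18 mm high, standing on the fixture plate near its corner; loose, leave alone. Origin: centre of its underside.
- jar: Glass beaker, 72 mm across, 85 mm high; loose, leave alone. Origin: centre of its underside.
- screwdriver: Screwdriver lying on the bench to the right; loose, leave alone.
- emery_block: Cork sanding block, 90 x 45 x 22 mm; loose, leave alone. Origin: centre of its underside.
There are look-alikes about, which are no part of the job. Leave any green or orange look-alike of the part that bears casting_mid alone.

How it is judged:
On the way, in this order (a step that is already met when the one before it is completed fails the run):
1. the casting lies flat on the plate and is pressed against both dowels together (more than 3 N on each), not yet at the stop (x of casting_mid in the frame of fixture between 0.0062 and 0.0105 m and angle between the y axis of casting_mid and the y axis of fixture, either way round below 0.025 rad and z of casting_mid in the frame of fixture below 0.056 m and angle between casting_mid's own z axis and vertical below 0.04 rad and contact force between casting and dowel_left above 3 N and contact force between casting and dowel_right above 3 N and y of casting_mid in the frame of end_stop below -0.063 m), for 0.2 s.
2. still against the dowels (within 2 mm), the casting has been slid along to bear on the end stop (more than 3 N) (x of casting_mid in the frame of fixture between 0.0062 and 0.0105 m and angle between the y axis of casting_mid and the y axis of fixture, either way round below 0.025 rad and z of casting_mid in the frame of fixture below 0.056 m and angle between casting_mid's own z axis and vertical below 0.04 rad and contact force between casting and end_stop above 3 N), for 0.2 s.
At the end, for the whole second after the job is handed in: The casting lies flat, let go and at rest on the plate, within 1.8 mm of seated on both dowels (parallel within 0.025 rad) and within 1.8 mm of the end stop; the clamp handle is down (beyond 0.85 of 0.9 rad) and its pad presses on the casting (over 1 N) (x of casting_mid in the frame of fixture between 0.0062 and 0.0105 m and angle between the y axis of casting_mid and the y axis of fixture, either way round below 0.025 rad and z of casting_mid in the frame of fixture below 0.056 m and angle between casting_mid's own z axis and vertical below 0.04 rad and y of casting_mid in the frame of end_stop between -0.0618 and -0.0575 m and value of joint clamp above 0.85 rad and contact force between casting and clamp_bar above 1 N and contact force between casting and the fingers below 0.05 N and linear speed of casting below 0.01 m/s); the robot touches nothing.
It fails at once if more than 15 N between the casting and a dowel or the end stop (contact force between casting and dowel_left above 15 N or contact force between casting and dowel_right above 15 N or contact force between casting and end_stop above 15 N).
It fails at once if the casting dropped or flung on to the fixture (faster than 0.3 m/s within 20 mm of the plate) (horizontal distance between casting_mid and fixture below 0.09 m and z of casting_mid in the frame of fixture below 0.073 m and linear speed of casting above 0.3 m/s).
It fails at once if another loose thing pushed more than 25 mm from its place (distance of any of polish_tin, felt_wheel, drill_bush, jar, screwdriver, emery_block from where it was at the start of the episode above 0.025 m).
It fails at once if the glass beaker tipped (angle between jar's own z axis and vertical above 0.5 rad).
It also fails if it takes over 72 s, if anything falls off the work surface, if the arm or the gripper's body presses on something with over 40 N, if the wrist force passes 120 N, or if a joint passes its speed limit or range.

## Working session

There is one attempt and no reset: what is moved stays moved. The work goes in short steps, Python scripts to look and compute and a tool call to move; the robot and the scene stay as the last step left them, time stands still between calls to the robot, and variables do not carry over. Pictures are saved under pics/ and viewed, at most 10 in all, crops included, and the job is handed in when it is done.

Besides the shell and the picture viewer there is one more tool, called after "Emit:" by a JSON object that holds its "op" and its "data". step_arm: Moves the arm, as the interface text tells. Its arguments: {"type":"object","properties":{"motion":{"type":"array","items":{"type":"array","items":{"type":"number"}}},"newtons":{"type":"number"}},"required":["motion"]}

```bash
ls; mkdir -p pics; cat > h.py <<'E'
from plant import r
import numpy as np, cv2
from scipy.spatial.transform import Rotation as R
def rot(o):
    o=np.array(o,float)
    return o if o.shape==(3,3) else (R.from_rotvec(o).as_matrix() if o.size==3 else R.from_quat(o).as_matrix())
def K(c):
    f=200/np.tan(np.radians(c['fov_y'])/2); return np.array([[f,0,c['cx']],[0,f,c['cy']],[0,0,1]])
def ray(c,px):
    p=cv2.undistortPoints(np.array(px,float).reshape(-1,1,2),K(c),np.array(c['distortion'],float)).reshape(-1,2)
    return (rot(c['orientation'])@np.c_[p[:,0],-p[:,1],-np.ones(len(p))].T).T
def onz(c,px,z):
    d=ray(c,px);o=np.array(c['xyz']);return o+d*((z-o[2])/d[:,2])[:,None]
def proj(c,P):
    q=(np.atleast_2d(P)-np.array(c['xyz']))@rot(c['orientation']); q=q*[1,-1,-1]
    return cv2.projectPoints(q,np.zeros(3),np.zeros(3),K(c),np.array(c['distortion'],float))[0].reshape(-1,2)
def save(c,n): cv2.imwrite('pics/'+n,c['image'][:,:,::-1])
E
python3 - <<'E'
from h import *
for n in ['scene','top']:
    c=r.read_camera(n); save(c,n+'0.png'); print(n,c['fov_y'],c['xyz'],c['orientation'],c['distortion'])
    for t in ['casting_mid','fixture','dowel_left','dowel_right','end_stop','clamp_grip','clamp_bar','polish_tin','felt_wheel','drill_bush','jar','screwdriver','emery_block']:
        print(t,[(np.round(d['centre']),round(d['confidence'],2),int(d['pixels'].sum())) for d in r.regions_of(n,t)[:4]])
print(r.get_state(), r.grip_point_offset)
E
```

```text
pics
scene 44.03127787701085 [ 1.34719969 -0.02791378  1.14499408] [0.51572585 0.49520113 1.45813753] [-0.09063434  0.          0.          0.          0.        ]
casting_mid [(array([404., 224.]), 0.89, 917), (array([402., 268.]), 0.83, 835), (array([461., 273.]), 0.69, 734)]
fixture [(array([283., 210.]), 0.87, 4892)]
dowel_left []
dowel_right []
end_stop [(array([324., 199.]), 0.64, 106)]
clamp_grip [(array([235., 201.]), 0.68, 233)]
clamp_bar []
polish_tin [(array([405., 179.]), 0.68, 511), (array([159., 235.]), 0.29, 849)]
felt_wheel [(array([452., 202.]), 0.7, 495)]
drill_bush []
jar [(array([161., 236.]), 0.56, 938)]
screwdriver [(array([160., 179.]), 0.59, 317)]
emery_block [(array([457., 159.]), 0.87, 469)]
top 50.21692204777189 [ 0.44114412 -0.01827943  1.25622886] [ 0.08980605 -0.05113952 -1.57727372] [-0.04602436  0.          0.          0.          0.        ]
casting_mid [(array([236., 181.]), 0.66, 641), (array([250., 133.]), 0.63, 630), (array([193., 130.]), 0.61, 687), (array([481., 248.]), 0.6, 401)]
fixture [(array([463., 166.]), 0.61, 684), (array([351., 205.]), 
[... 367 characters left out ...]
4.]), 0.65, 563)]
{'t': 1.4, 'joint_pos': array([-1.31147832e+00,  5.27481667e-01,  1.43273683e+00, -1.88643366e-05,
        1.18140179e+00, -1.78468390e-01]), 'qvel': array([-0.00031997, -0.0010804 ,  0.00169556, -0.00172982, -0.00027481,
        0.00027697]), 'tau': array([ 7.37340633e-04, -4.40009737e+01, -1.76982898e+01,  6.33171271e-02,
        5.05221100e-02, -1.51221730e-05]), 'tool_pos': array([ 0.26498812, -0.56599637,  0.22254792]), 'orientation': array([-3.06660048e+00, -6.82199988e-01,  2.91450970e-05]), 'contact_force': array([-0.06108701, -0.54855162, -0.5444081 ]), 'torque': array([ 0.01386268, -0.02192147,  0.011839  ]), 'grasp_force': 0.0, 'width': 0.9975428643685028} 0.0187
```

```bash
python3 - <<'E'
import cv2
a=cv2.imread('pics/top0.png')[90:290,150:510]; cv2.imwrite('pics/top0c.png',cv2.resize(a,None,fx=2.2,fy=2.2,interpolation=cv2.INTER_CUBIC))
a=cv2.imread('pics/scene0.png')[130:320,130:510]; cv2.imwrite('pics/scene0c.png',cv2.resize(a,None,fx=2.1,fy=2.1,interpolation=cv2.INTER_CUBIC))
E
```

```text
(no output)
```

View pics/top0c.png

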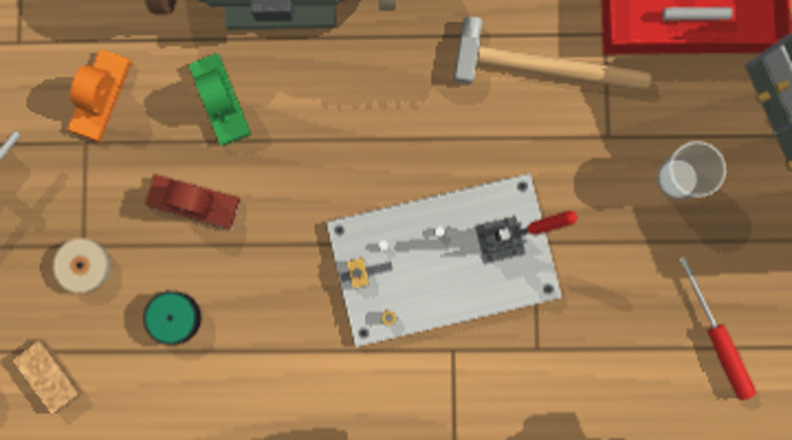

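View pics/scene0c.png

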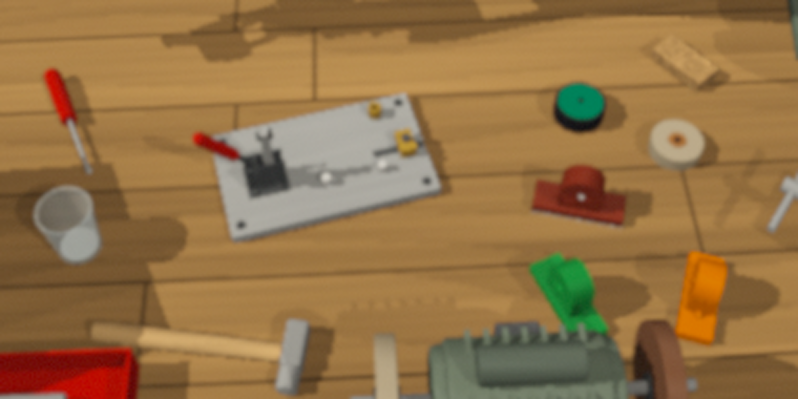

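```bash
cat >> h.py <<'E'
from scipy.optimize import minimize
def hull_mask(c,sets,S=4):
    m=np.zeros((400*S,640*S),np.uint8)
    for P in sets:
        cv2.fillConvexPoly(m,cv2.convexHull(((proj(c,P)+.5)*S-.5).round().astype(np.int32)),255)
    return cv2.resize(m,(640,400),interpolation=cv2.INTER_AREA)/255.
def box(x0,x1,y0,y1,z0,z1): return np.array([[x,y,z] for x in(x0,x1) for y in(y0,y1) for z in(z0,z1)])
t=np.linspace(0,np.pi,13)
CAST=[box(-.022,.022,-.06,.06,0,.016), np.vstack([box(-.016,.016,-.028,.028,0,.046)]+[np.c_[np.full(13,s*.016),.028*np.cos(t),.046+.028*np.sin(t)] for s in(-1,1)])]
PLATE=[box(-.085,.085,-.175,.105,0,.016)]
def place(sets,p,z=0):
    a=p[2];M=np.array([[np.cos(a),-np.sin(a),0],[np.sin(a),np.cos(a),0],[0,0,1]])
    return [s@M.T+[p[0],p[1],z] for s in sets]
def fit(views,sets,p0,z=0):
    def f(q):
        p=[q[0]/1e3,q[1]/1e3,q[2]/100]; return sum(np.abs(hull_mask(c,place(sets,p,z))-m).sum()/m.sum() for c,m in views)
    q0=np.array([p0[0]*1e3,p0[1]*1e3,p0[2]*100])
    for s in (8,2): 
        o=minimize(f,q0,method='Nelder-Mead',options=dict(initial_simplex=np.vstack([q0]+[q0+np.eye(3)[i]*s for i in range(3)]),xatol=.05,fatol=1e-4)); q0=o.x
    return np.array([q0[0]/1e3,q0[1]/1e3,q0[2]/100]),o.fun
def redmask(c,near,rad=45):
    im=cv2.cvtColor(c['image'],cv2.COLOR_RGB2HSV); h,s,v=[im[...,i].astype(int) for i in range(3)]
    m=((h<8)|(h>172))&(s>120)&(v>30); yy,xx=np.mgrid[:400,:640]
    m&=(np.hypot(xx-near[0],yy-near[1])<rad); return m.astype(float)
def greymask(c,near,rad=85):
    im=cv2.cvtColor(c['image'],cv2.COLOR_RGB2HSV); s,v=im[...,1].astype(int),im[...,2].astype(int)
    m=((s<45)&(v>60)); yy,xx=np.mgrid[:400,:640]
    m&=(np.hypot(xx-near[0],yy-near[1])<rad); m=m.astype(np.uint8)
    m=cv2.morphologyEx(m,cv2.MORPH_OPEN,np.ones((2,2)))
    n,l,st,_=cv2.connectedComponentsWithStats(m); m=(l==1+st[1:,4].argmax()).astype(np.uint8)
    return cv2.morphologyEx(cv2.copyMakeBorder(m,30,30,30,30,0),cv2.MORPH_CLOSE,np.ones((25,25)))[30:-30,30:-30].astype(float)
E
python3 - <<'E'
from h import *
T=r.read_camera('top');S=r.read_camera('scene')
print(r.regions_of('top','end_stop')[0]['centre'])
pc=onz(T,[[236,181]],.03)[0]; pf=onz(T,[[351,205]],.016)[0]; print(pc,pf)
for vs in ('T','S','TS'):
    v={'T':(T,(236,181),(351,207)),'S':(S,(405,225),(283,210))}
    C,fc=fit([(v[k][0],redmask(v[k][0],v[k][1])) for k in vs],CAST,[pc[0],pc[1],1.35-3.1416/2-3.14/2*0+0.0+3.1416/2])
    F,ff=fit([(v[k][0],greymask(v[k][0],v[k][2])) for k in vs],PLATE,[pf[0],pf[1]+.03,.2])
    print(vs,'C',C.round(4),round(fc,3),'F',F.round(4),round(ff,3))
P=lambda x,y,z:place([np.array([[x,y,z]])],F)[0][0]
print('dowels pred',proj(T,[P(.036,.038,.03),P(.036,-.038,.03)]), proj(T,[P(.008,-.125,.054)]))
Fi=lambda w: (np.array([[np.cos(F[2]),np.sin(F[2])],[-np.sin(F[2]),np.cos(F[2])]])@(np.array(w)[:2]-F[:2])).round(4)
print('stop top in fix', Fi(onz(T,[[312.3,213.6]],.034)[0]), 'bush',Fi(onz(T,[[327,234]],.034)[0]))
for k,(x,y) in dict(felt=(188,212),tin=(228,234)).items(): print(k,onz(T,[[x,y]],.025)[0].round(3))
E
```

```text
[311.1, 210.3]
[0.60071136 0.23717716 0.03      ] [ 0.5288494  -0.09696276  0.016     ]
T C [0.6027 0.2378 2.8656] 0.111 F [ 0.5108 -0.0656  0.2234] 0.017
S C [0.5933 0.2475 1.4385] 0.868 F [ 0.5148 -0.0581  0.2228] 0.056
TS C [0.5973 0.2433 1.3367] 2.184 F [ 0.5107 -0.061   0.2306] 0.12
dowels pred [[323.050731   202.04548852]
 [348.67985722 195.81550101]] [[381.51739271 197.34643503]]
stop top in fix [0.0107 0.0759] bush [-0.0558  0.0488]
felt [0.512 0.379 0.025]
tin [0.447 0.26  0.025]
```

```bash
python3 - <<'E'
from h import *
T=r.read_camera('top');S=r.read_camera('scene')
tiles=[]
for c,nc,nf in ((T,(236,181),(351,207)),(S,(405,225),(283,210))):
    m=redmask(c,nc,32);C,fc=fit([(c,m)],CAST,[.602,.238,-.276])
    g=greymask(c,nf,100);F,ff=fit([(c,g)],PLATE,[.511,-.065,.223]);print('C',C.round(4),fc,m.sum(),'F',F.round(4),ff)
    im=c['image'][:,:,::-1].copy(); im=cv2.resize(im,None,fx=3,fy=3,interpolation=cv2.INTER_CUBIC)
    for mm,cl in ((m,(255,255,0)),(g,(255,255,0)),(hull_mask(c,place(CAST,C))>.5,(0,255,255)),(hull_mask(c,place(PLATE,F))>.5,(0,0,255))):
        k,_=cv2.findContours(cv2.resize(np.uint8(mm*255),None,fx=3,fy=3),0,2)
        k=[x for x in k]; cv2.drawContours(im,[x for x in k],-1,cl,1)
    x0=min(nc[0],nf[0]);y0=nf[1]; x0=190 if c is T else 190
    tiles.append(im[(y0-60)*3:(y0+60)*3,x0*3:x0*3+800])
cv2.imwrite('pics/ov.png',cv2.resize(np.vstack(tiles),(660,594)))
E
```

```text
C [ 0.6031  0.2388 -0.2819] 0.10685072628000412 571.0 F [ 0.5105 -0.0661  0.2264] 0.017324176228689224
C [ 0.5985  0.2426 -0.2576] 0.30063711759213485 714.0 F [ 0.5128 -0.0586  0.2254] 0.05369053604347722
```

View pics/ov.png

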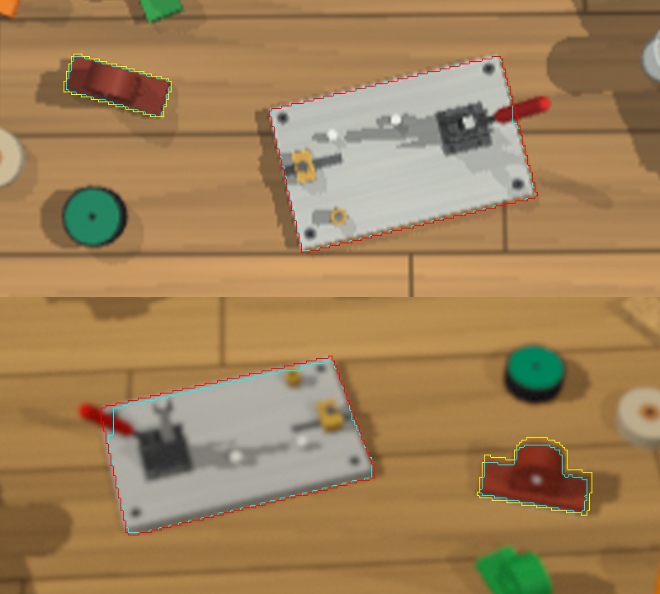

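Emit:
{"op": "step_arm", "data": {"motion": [[24, 57.5, 0, 0, 0, 4, -1], [24, 57.5, 0, 0, 0, 4, -1], [24, 57.5, 0, 0, 0, 4, -1], [24, 57.5, 0, 0, 0, 4, -1], [24, 57.5, 0, 0, 0, 4, -1], [24, 57.5, 0, 0, 0, 4, -1], [24, 57.5, 0, 0, 0, 4, -1], [24, 57.5, 0, 0, 0, 4, -1], [24, 57.5, 0, 0, 0, 4, -1], [24, 57.5, 0, 0, 0, 4, -1], [24, 57.5, 0, 0, 0, 4, -1], [24, 57.5, 0, 0, 0, 4.8, -1]]}}

```text
t: 3.15
tool_pos: [0.5538, 0.126, 0.2228]
orientation: [2.507, 1.891, 0.001]
contact_force: [0.5, -1.4, 0.2]
width: 1.002
grasp_force: 0.0
```

Emit:
{"op": "step_arm", "data": {"motion": [[25, 58, -15, 0, 0, 0, -1], [24, 57, -15, 0, 0, 0, -1], [0, 0, 0, 0, 0, 0, -1], [0, 0, 0, 0, 0, 0, -1]]}}

```text
t: 3.65
tool_pos: [0.6001, 0.2355, 0.193]
orientation: [-2.51, -1.889, 0.002]
contact_force: [-0.5, -0.3, -0.4]
width: 1.0
grasp_force: 0.0
```

```bash
python3 - <<'E'
from h import *
W=r.read_camera('wrist');save(W,'w1.png');s=r.get_state();print(s['t'],s['tool_pos'],s['orientation'],W['xyz'],W['orientation'],W['fov_y'])
for d in r.regions_of('wrist','casting_mid')[:3]: print(d['centre'],d['confidence'],d['pixels'].sum())
print(proj(W,[[.603,.239,.074]]))
y=R.from_rotvec(s['orientation']).as_matrix()[:,1];print('yaw',np.arctan2(y[1],y[0]))
E
```

```text
3.7 [0.60021066 0.23487429 0.19345266] [ 2.51123847e+00  1.88742494e+00 -1.37324695e-03] [0.61998719 0.31076773 0.35435972] [-0.28831198  0.04057408 -0.27843651] 61.902990131101035
[318.0, 172.9] 0.83 4788
[458.7, 174.6] 0.77 6502
[435.6, 12.1] 0.68 3944
[[318.33267896 189.49361038]]
yaw -0.2817589811577106
```

View pics/w1.png

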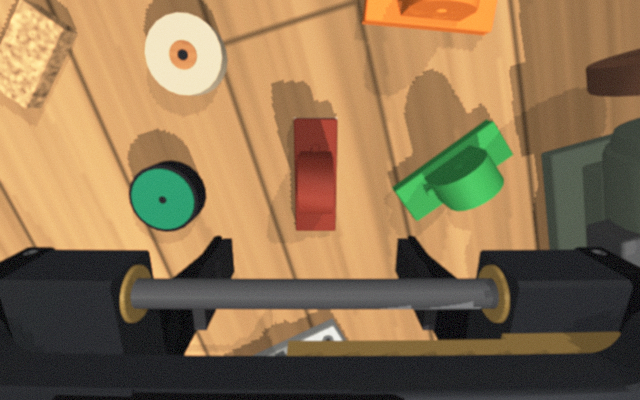

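```bash
python3 - <<'E'
from h import *
W=r.read_camera('wrist');s=r.get_state()
m=redmask(W,(316,174),75)
C,f=fit([(W,m)],CAST,[.603,.239,-.282]);print(C,f,m.sum(),s['tool_pos'],(C[:2]-s['tool_pos'][:2])*1e3)
E
```

```text
[ 0.59974433  0.23781407 -0.28681495] 0.07633441661554792 4507.0 [0.60053027 0.2343419  0.19402926] [-0.7859384   3.47217047]
```

Emit:
{"op": "step_arm", "data": {"motion": [[0, 1.5, -30, 0, 0, -0.3, -1], [0, 1.5, -40, 0, 0, 0, -1], [0, 0, -40, 0, 0, 0, -1], [0, 0, -35, 0, 0, 0, -1], [0, 0, -20, 0, 0, 0, -1], [0, 0, -6, 0, 0, 0, -1], [0, 0, 0, 0, 0, 0, 0.2], [0, 0, 0, 0, 0, 0, 0.5], [0, 0, 0, 0, 0, 0, 1], [0, 0, 0, 0, 0, 0, 1], [0, 0, 0, 0, 0, 0, 1], [0, 0, 0, 0, 0, 0, 1]], "newtons": 30}}

```text
t: 5.3
tool_pos: [0.6006, 0.2388, 0.0224]
orientation: [-2.516, -1.882, -0.0]
contact_force: [0.3, -0.3, 0.7]
width: 0.403
grasp_force: 0.0
```

Emit:
{"op": "step_arm", "data": {"motion": [[0, 0, 0, 0, 0, 0, 1], [0, 0, 0, 0, 0, 0, 1], [0, 0, 0, 0, 0, 0, 1], [0, 0, 0, 0, 0, 0, 1]]}}

```text
t: 5.8
tool_pos: [0.6009, 0.2388, 0.0224]
orientation: [2.516, 1.881, 0.001]
contact_force: [1.9, -0.6, -0.2]
width: 0.363
grasp_force: 30.0
```

Emit:
{"op": "step_arm", "data": {"motion": [[0, 0, 15, 0, 0, 0, 1], [0, 0, 35, 0, 0, 0, 1], [0, 0, 40, 0, 0, 0, 1], [-15, -45, 30, 0, 0, 4.2, 1], [-15, -46, 10, 0, 0, 4.2, 1], [-15, -46, 0, 0, 0, 4.2, 1], [-15, -46, 0, 0, 0, 4.2, 1], [-15, -46, 0, 0, 0, 4.2, 1], [-14, -46, 0, 0, 0, 4.2, 1], [-10, -44, 0, 0, 0, 4.2, 1], [0, 0, 0, 0, 0, 0, 1], [0, 0, 0, 0, 0, 0, 1]]}}

```text
t: 7.3
tool_pos: [0.5009, -0.0797, 0.1525]
orientation: [-1.957, -2.456, -0.0]
contact_force: [-0.3, 0.4, -3.5]
width: 0.366
grasp_force: 30.0
```

```bash
python3 - <<'E'
from h import *
W=r.read_camera('wrist');save(W,'w2.png');s=r.get_state();print(s['t'],s['tool_pos'],s['grasp_force'],s['contact_force'])
for n in ('end_stop','dowel_left','dowel_right','drill_bush','clamp_bar','casting_mid'):
  for d in r.regions_of('wrist',n)[:2]: print(n,d['centre'],d['confidence'],d['pixels'].sum())
y=R.from_rotvec(s['orientation']).as_matrix()[:,1];print('yaw',np.arctan2(y[1],y[0]))
im=cv2.cvtColor(W['image'],cv2.COLOR_RGB2BGR)
F=[.5105,-.066,.2264]
for p in place([np.array([[.085,.105,.016],[-.085,.105,.016],[.036,.038,.03],[.036,-.038,.03],[-.01,.065,.034],[.026,.065,.034]])],F)[0]:
    q=proj(W,[p])[0].round().astype(int);print(q);cv2.drawMarker(im,tuple(map(int,q)),(255,0,255),0,8,1)
cv2.imwrite('pics/w2.png',im)
E
```

```text
7.35 [ 0.50114007 -0.07925023  0.15246765] 29.986090469174087 [ 0.41531166  0.30091529 -4.99324458]
end_stop [343.0, 83.3] 0.93 1291
dowel_left [374.3, 134.5] 0.5 155
dowel_right [257.6, 119.1] 0.68 390
dowel_right [370.7, 216.4] 0.49 185
drill_bush [260.8, 115.3] 0.65 432
casting_mid [315.6, 220.0] 0.63 14022
yaw 0.2266562542888852
[433  55]
[229  55]
[374 138]
[370 223]
[319 105]
[364 105]
```

View pics/w2.png

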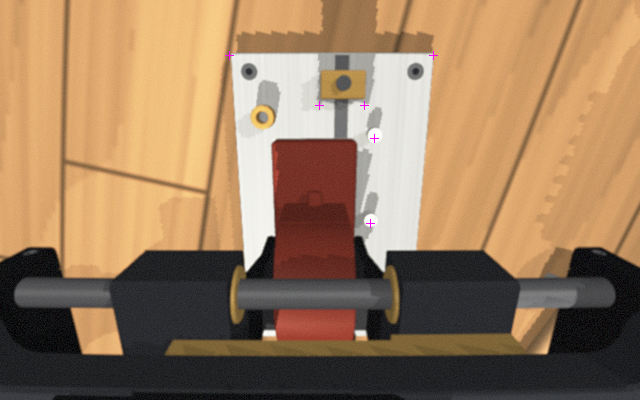

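Emit:
{"op": "step_arm", "data": {"motion": [[0, 0, -25, 0, 0, 0, 1], [0, 0, -25, 0, 0, 0, 1], [0, 0, -20, 0, 0, 0, 1], [0, 0, -15, 0, 0, 0, 1], [0, 0, -10, 0, 0, 0, 1], [0, 0, -8, 0, 0, 0, 1], [0, 0, -5, 0, 0, 0, 1], [0, 0, -2, 0, 0, 0, 1], [0, 0, 0, 0, 0, 0, 1], [0, 0, 0, 0, 0, 0, 1]]}}

```text
t: 8.9
tool_pos: [0.5019, -0.0803, 0.0427]
orientation: [1.956, 2.458, 0.0]
contact_force: [0.1, -0.1, -5.5]
width: 0.364
grasp_force: 30.0
```

Emit:
{"op": "step_arm", "data": {"motion": [[0, 0, -1, 0, 0, 0, 1], [0, 0, -1, 0, 0, 0, 1], [0, 0, -0.5, 0, 0, 0, 1], [0, 0, 0, 0, 0, 0, 1]]}}

```text
t: 9.4
tool_pos: [0.5016, -0.0802, 0.0398]
orientation: [-1.956, -2.458, 0.0]
contact_force: [-0.3, 0.7, -4.6]
width: 0.363
grasp_force: 30.0
```

Emit:
{"op": "step_arm", "data": {"motion": [[0, 0, -0.7, 0, 0, 0, 1], [0, 0, -0.7, 0, 0, 0, 1], [0, 0, 0, 0, 0, 0, 1]]}}

```text
t: 9.78
tool_pos: [0.5016, -0.0802, 0.0384]
orientation: [1.956, 2.458, -0.0]
contact_force: [-0.2, 0.1, -4.6]
width: 0.366
grasp_force: 30.0
```

Emit:
{"op": "step_arm", "data": {"motion": [[0, 0, -0.5, 0, 0, 0, 1], [0, 0, 0, 0, 0, 0, 1]]}}

```text
t: 10.02
tool_pos: [0.5016, -0.0802, 0.0384]
orientation: [1.956, 2.458, 0.0]
contact_force: [-0.3, 1.5, 2.0]
width: 0.367
grasp_force: 30.0
```

Emit:
{"op": "step_arm", "data": {"motion": [[0, 0, -0.5, 0, 0, 0, 1], [0, 0, 0, 0, 0, 0, 1]]}}

```text
t: 10.28
tool_pos: [0.5017, -0.0802, 0.0384]
orientation: [1.956, 2.458, 0.0]
contact_force: [-1.2, 0.8, 6.6]
width: 0.364
grasp_force: 30.0
```

Emit:
{"op": "step_arm", "data": {"motion": [[2.92, 0.67, 0, 0, 0, 0, 1], [2.92, 0.67, 0, 0, 0, 0, 1], [2.92, 0.67, 0, 0, 0, 0, 1], [2.92, 0.67, 0, 0, 0, 0, 1], [1.95, 0.45, 0, 0, 0, 0, 1], [0.97, 0.22, 0, 0, 0, 0, 1], [0, 0, 0, 0, 0, 0, 1]]}}

```text
t: 11.15
tool_pos: [0.5157, -0.0769, 0.0384]
orientation: [-1.955, -2.459, 0.001]
contact_force: [-3.1, -0.9, 7.6]
width: 0.364
grasp_force: 30.0
```

```bash
cat > st.py <<'E'
from h import *
s=r.get_state();F=[.5105,-.066,.2264];c,q=np.cos(F[2]),np.sin(F[2]);M=np.array([[c,q],[-q,c]])
y=R.from_rotvec(s['orientation']).as_matrix()[:,1]
print(s['t'],'fix pos mm',(M@(s['tool_pos'][:2]-F[:2])*1e3).round(2),'z',s['tool_pos'][2].round(4),'yaw',np.arctan2(y[1],y[0]).round(4),'F',(M@s['contact_force'][:2]).round(1),s['contact_force'][2].round(1),'tq',s['torque'].round(3),s['width'].round(3),s['grasp_force'].round(1))
E
python3 st.py
```

```text
Traceback (most recent call last):
  File "st.py", line 4, in <module>
    print(s['t'],'fix pos mm',(M@(s['tool_pos'][:2]-F[:2])*1e3).round(2),'z',s['tool_pos'][2].round(4),'yaw',np.arctan2(y[1],y[0]).round(4),'F',(M@s['contact_force'][:2]).round(1),s['contact_force'][2].round(1),'tq',s['torque'].round(3),s['width'].round(3),s['grasp_force'].round(1))
                                                                                                                                                                                                                                             ^^^^^^^^^^^^^^^^
AttributeError: 'float' object has no attribute 'round'
```

```bash
sed -i "s/s\['width'\].*/s['width'],s['grasp_force'])/" st.py; sed -i "s/'tq',s\['torque'\]/'tq',np.array(s['torque'])/" st.py; python3 st.py
```

```text
11.15 fix pos mm [  2.64 -11.84] z 0.0384 yaw 0.2271 F [-3.2 -0.2] 7.6 tq [-0.036  0.334 -0.039] 0.3643827830755802 29.98644900508225
```

Emit:
{"op": "step_arm", "data": {"motion": [[0.97, 0.22, 0, 0, 0, 0, 1], [0.97, 0.22, 0, 0, 0, 0, 1], [0.97, 0.22, 0, 0, 0, 0, 1], [0, 0, 0, 0, 0, 0, 1]]}}

```text
t: 11.65
tool_pos: [0.5186, -0.0763, 0.0384]
orientation: [-1.955, -2.458, 0.001]
contact_force: [-3.2, 0.3, 6.8]
width: 0.364
grasp_force: 30.0
```

```bash
python3 st.py
```

```text
11.65 fix pos mm [  5.57 -11.86] z 0.0384 yaw 0.227 F [-3.1  1. ] 6.8 tq [-0.077  0.364 -0.019] 0.3644406309333826 29.98618656769395
```

Half-millimetre steps now.

Emit:
{"op": "step_arm", "data": {"motion": [[0.49, 0.11, 0, 0, 0, 0, 1], [0.49, 0.11, 0, 0, 0, 0, 1], [0, 0, 0, 0, 0, 0, 1]]}}

```text
t: 12.02
tool_pos: [0.5195, -0.0761, 0.0383]
orientation: [-1.955, -2.458, 0.001]
contact_force: [-4.3, -1.0, 6.9]
width: 0.366
grasp_force: 30.0
```

Emit:
{"op": "step_arm", "data": {"motion": [[0.49, 0.11, 0, 0, 0, 0, 1], [0, 0, 0, 0, 0, 0, 1]]}}

```text
t: 12.28
tool_pos: [0.52, -0.076, 0.0384]
orientation: [-1.955, -2.458, 0.001]
contact_force: [-2.0, -0.1, 7.6]
width: 0.366
grasp_force: 30.0
```

```bash
python3 st.py
```

```text
12.275 fix pos mm [  6.97 -11.87] z 0.0384 yaw 0.227 F [-1.9  0.4] 7.6 tq [-0.133  0.422  0.001] 0.3655452922206811 29.986025663092732
```

Emit:
{"op": "step_arm", "data": {"motion": [[0.49, 0.11, 0, 0, 0, 0, 1], [0, 0, 0, 0, 0, 0, 1]]}}

```text
t: 12.52
tool_pos: [0.5204, -0.0759, 0.0384]
orientation: [-1.955, -2.458, 0.001]
contact_force: [-3.4, -0.8, 8.0]
width: 0.365
grasp_force: 30.0
```

Emit:
{"op": "step_arm", "data": {"motion": [[0.39, 0.09, 0, 0, 0, 0, 1], [0, 0, 0, 0, 0, 0, 1]]}}

```text
t: 12.78
tool_pos: [0.5208, -0.0758, 0.0384]
orientation: [-1.955, -2.458, 0.001]
contact_force: [-2.8, -0.1, 7.1]
width: 0.366
grasp_force: 30.0
```

```bash
python3 st.py
```

```text
12.775 fix pos mm [  7.86 -11.85] z 0.0384 yaw 0.2271 F [-2.7  0.6] 7.1 tq [-0.101  0.386 -0.029] 0.36612882383873424 29.985980784986168
```

Emit:
{"op": "step_arm", "data": {"motion": [[0.39, 0.09, 0, 0, 0, 0, 1], [0, 0, 0, 0, 0, 0, 1]]}}

```text
t: 13.02
tool_pos: [0.5212, -0.0757, 0.0384]
orientation: [-1.955, -2.458, 0.001]
contact_force: [-4.3, -0.9, 8.1]
width: 0.361
grasp_force: 30.0
```

Emit:
{"op": "step_arm", "data": {"motion": [[0.39, 0.09, 0, 0, 0, 0, 1], [0, 0, 0, 0, 0, 0, 1]]}}

```text
t: 13.28
tool_pos: [0.5216, -0.0756, 0.0384]
orientation: [-1.955, -2.458, 0.001]
contact_force: [-3.7, -0.6, 7.0]
width: 0.366
grasp_force: 30.0
```

```bash
python3 st.py
```

```text
13.275 fix pos mm [  8.63 -11.86] z 0.0384 yaw 0.2271 F [-3.7  0.3] 7.0 tq [-0.153  0.429  0.033] 0.3657575318474709 29.985959781333804
```

Emit:
{"op": "step_arm", "data": {"motion": [[0.39, 0.09, 0, 0, 0, 0, 1], [0, 0, 0, 0, 0, 0, 1]]}}

```text
t: 13.52
tool_pos: [0.522, -0.0755, 0.0384]
orientation: [-1.955, -2.458, 0.001]
contact_force: [-2.9, -0.3, 7.0]
width: 0.367
grasp_force: 30.0
```

Emit:
{"op": "step_arm", "data": {"motion": [[0.39, 0.09, 0, 0, 0, 0, 1], [0, 0, 0, 0, 0, 0, 1]]}}

```text
t: 13.78
tool_pos: [0.5224, -0.0754, 0.0384]
orientation: [-1.955, -2.458, 0.001]
contact_force: [-3.9, -0.3, 6.0]
width: 0.366
grasp_force: 30.0
```

```bash
python3 st.py
```

```text
13.775 fix pos mm [  9.45 -11.86] z 0.0384 yaw 0.2271 F [-3.8  0.6] 6.0 tq [-0.108  0.428 -0.003] 0.36584005821271987 29.98592289397493
```

Emit:
{"op": "step_arm", "data": {"motion": [[0.49, 0.11, 0, 0, 0, 0, 1], [0, 0, 0, 0, 0, 0, 1]]}}

```text
t: 14.02
tool_pos: [0.5229, -0.0753, 0.0384]
orientation: [-1.955, -2.458, 0.001]
contact_force: [-3.3, -0.5, 6.7]
width: 0.371
grasp_force: 30.0
```

Emit:
{"op": "step_arm", "data": {"motion": [[0.39, 0.09, 0, 0, 0, 0, 1], [0, 0, 0, 0, 0, 0, 1]]}}

```text
t: 14.28
tool_pos: [0.5232, -0.0752, 0.0384]
orientation: [-1.955, -2.458, 0.001]
contact_force: [-3.5, -1.2, 6.9]
width: 0.363
grasp_force: 30.0
```

```bash
python3 st.py
```

```text
14.275 fix pos mm [ 10.34 -11.87] z 0.0384 yaw 0.227 F [-3.6 -0.4] 6.9 tq [-0.08   0.409 -0.068] 0.36330513141650506 29.985919834580272
```

Emit:
{"op": "step_arm", "data": {"motion": [[0.39, 0.09, 0, 0, 0, 0, 1], [0, 0, 0, 0, 0, 0, 1]]}}

```text
t: 14.52
tool_pos: [0.5234, -0.0752, 0.0384]
orientation: [-1.955, -2.458, 0.002]
contact_force: [-3.8, -1.3, 8.0]
width: 0.367
grasp_force: 30.0
```

Emit:
{"op": "step_arm", "data": {"motion": [[0.39, 0.09, 0, 0, 0, 0, 1], [0, 0, 0, 0, 0, 0, 1]]}}

```text
t: 14.78
tool_pos: [0.5235, -0.0752, 0.0384]
orientation: [-1.954, -2.458, 0.002]
contact_force: [-5.8, -1.2, 8.4]
width: 0.366
grasp_force: 30.0
```

```bash
python3 st.py; python3 - <<'E'
from h import *
W=r.read_camera('wrist');a=W['image'][30:280,210:450,::-1];cv2.imwrite('pics/w3.png',cv2.resize(a,None,fx=2.4,fy=2.4,interpolation=cv2.INTER_CUBIC))
E
```

```text
14.775 fix pos mm [ 10.57 -11.85] z 0.0384 yaw 0.2273 F [-6.   0.2] 8.4 tq [-0.279  0.642 -0.034] 0.3659141941309963 29.984813884366304
```

View pics/w3.png

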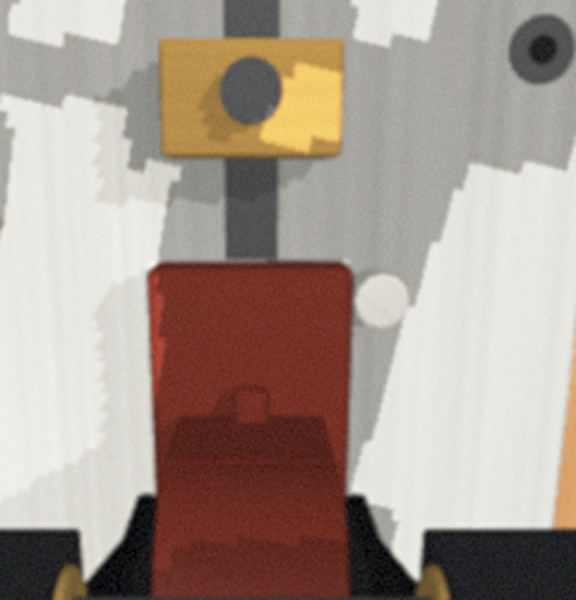

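Emit:
{"op": "step_arm", "data": {"motion": [[0.39, 0.09, 0, 0, 0, 0, 1], [0, 0, 0, 0, 0, 0, 1]]}}

```text
t: 15.08
tool_pos: [0.5235, -0.0751, 0.0384]
orientation: [-1.954, -2.457, 0.003]
contact_force: [-5.0, -1.9, 8.9]
width: 0.367
grasp_force: 30.0
```

```bash
python3 st.py
```

```text
15.075 fix pos mm [ 10.58 -11.8 ] z 0.0384 yaw 0.2273 F [-5.3 -0.8] 8.9 tq [-0.485  0.749 -0.034] 0.36675113463560105 29.98430864419788
```

Emit:
{"op": "step_arm", "data": {"motion": [[0.39, 0.09, 0, 0, 0, 0, 1], [0.39, 0.09, 0, 0, 0, 0, 1], [0, 0, 0, 0, 0, 0, 1]]}}

```text
t: 15.45
tool_pos: [0.5235, -0.0751, 0.0384]
orientation: [-1.953, -2.457, 0.005]
contact_force: [-7.0, -3.4, 9.4]
width: 0.368
grasp_force: 30.0
```

```bash
python3 st.py
```

```text
15.45 fix pos mm [ 10.66 -11.8 ] z 0.0384 yaw 0.2276 F [-7.6 -1.7] 9.4 tq [-0.694  1.06  -0.114] 0.367644617970139 29.98346293810755
```

```bash
cat > av.py <<'E'
from h import *
A=[]
for i in range(6):
    r.read_camera('wrist'); s=r.get_state(); A.append(np.r_[s['contact_force'],s['torque']])
A=np.array(A);m=A.mean(0);c,q=np.cos(.2264),np.sin(.2264);M=np.array([[c,q,0],[-q,c,0],[0,0,1]])
print(s['t'],'F',(M@m[:3]).round(2),'T',(M@m[3:]).round(3),'sd',A.std(0).round(3))
E
python3 av.py; python3 st.py
```

```text
15.75 F [-7.63 -1.9  10.05] T [-0.451  1.144 -0.084] sd [0.348 0.363 0.555 0.029 0.043 0.015]
15.75 fix pos mm [ 10.66 -11.79] z 0.0384 yaw 0.2276 F [-7.5 -2.5] 9.7 tq [-0.688  0.971 -0.096] 0.3662114515728705 29.983583812136203
```

Emit:
{"op": "step_arm", "data": {"motion": [[0.2, 0.05, 0, 0, 0, -0.3, 1], [0, 0, 0, 0, 0, 0, 1]]}}

```text
t: 16.0
tool_pos: [0.5236, -0.075, 0.0384]
orientation: [-1.958, -2.453, 0.005]
contact_force: [-7.1, -3.5, 9.8]
width: 0.367
grasp_force: 30.0
```

```bash
python3 av.py; python3 st.py
```

```text
16.3 F [-7.62 -1.52  9.96] T [-0.413  1.103  0.086] sd [0.569 0.683 0.242 0.021 0.015 0.043]
16.3 fix pos mm [ 10.77 -11.73] z 0.0384 yaw 0.2234 F [-8.9 -2.5] 10.1 tq [-0.647  0.968  0.051] 0.36704090650471505 29.991124144289643
```

Emit:
{"op": "step_arm", "data": {"motion": [[0.49, 0.11, 0, 0, 0, 0, 1], [0.49, 0.11, 0, 0, 0, 0, 1], [0, 0, 0, 0, 0, 0, 1]]}}

```text
t: 16.68
tool_pos: [0.5237, -0.075, 0.0385]
orientation: [-1.957, -2.452, 0.007]
contact_force: [-9.7, -4.6, 11.9]
width: 0.37
grasp_force: 30.0
```

```bash
python3 av.py; python3 st.py
```

```text
16.975 F [-9.67 -2.72 12.05] T [-0.637  1.522  0.062] sd [0.61  0.365 0.33  0.026 0.027 0.021]
16.975 fix pos mm [ 10.79 -11.72] z 0.0385 yaw 0.2237 F [-9.5 -3.2] 12.0 tq [-0.995  1.313  0.065] 0.3687322565811446 29.988488133531064
```

Emit:
{"op": "step_arm", "data": {"motion": [[0.49, 0.11, 0, 0, 0, -0.1, 1], [0.49, 0.11, 0, 0, 0, 0, 1], [0.3, 0.07, 0, 0, 0, 0, 1], [0, 0, 0, 0, 0, 0, 1]]}}

```text
t: 17.48
tool_pos: [0.5238, -0.0749, 0.0385]
orientation: [-1.956, -2.45, 0.01]
contact_force: [-11.2, -6.9, 14.3]
width: 0.365
grasp_force: 30.0
```

```bash
python3 av.py; python3 st.py
```

```text
17.775 F [-12.54  -3.87  13.9 ] T [-0.915  1.995  0.116] sd [0.49  0.492 0.421 0.025 0.021 0.032]
17.775 fix pos mm [ 10.91 -11.7 ] z 0.0385 yaw 0.2231 F [-12.3  -4.2] 14.0 tq [-1.358  1.751  0.061] 0.3662589469281129 29.99374652747065
```

Emit:
{"op": "step_arm", "data": {"motion": [[0.49, 0.11, 0, 0, 0, 0, 1], [0, 0, 0, 0, 0, 0, 1], [0, 0, 0, 0, 0, 0, 1]]}}

```text
t: 18.15
tool_pos: [0.5238, -0.0749, 0.0385]
orientation: [-1.956, -2.449, 0.011]
contact_force: [-12.0, -7.3, 14.6]
width: 0.365
grasp_force: 30.0
```

```bash
python3 av.py; python3 st.py; python3 - <<'E'
from h import *
z=R.from_rotvec(r.get_state()['orientation']).as_matrix()[:,2];print('tilt',z)
E
```

```text
18.45 F [-13.63  -4.49  14.7 ] T [-1.023  2.219  0.123] sd [0.492 0.288 0.261 0.021 0.023 0.026]
18.45 fix pos mm [ 10.9  -11.66] z 0.0385 yaw 0.2233 F [-14.   -3.8] 14.7 tq [-1.472  1.917  0.127] 0.3630261540205262 29.992479644715786
tilt [-0.00999946 -0.00101113 -0.99994949]
```

Emit:
{"op": "step_arm", "data": {"motion": [[-0.97, -0.22, 0.2, 0, 0, 0, 1], [-0.65, 0.87, 0, 0, 0, 0, 1], [-0.45, 1.95, 0, 0, 0, 0, 1], [-0.45, 1.95, 0, 0, 0, 0, 1], [-0.45, 1.95, 0, 0, 0, 0, 1], [-0.45, 1.95, 0, 0, 0, 0, 1], [-0.22, 0.97, 0, 0, 0, 0, 1], [0, 0, 0, 0, 0, 0, 1]]}}

```text
t: 19.45
tool_pos: [0.5217, -0.0663, 0.0385]
orientation: [-1.958, -2.451, 0.009]
contact_force: [-9.4, -9.0, 10.7]
width: 0.367
grasp_force: 30.0
```

```bash
python3 av.py; python3 st.py
```

```text
19.75 F [-11.46  -7.02  10.13] T [-1.092  1.857  0.066] sd [0.339 0.491 0.417 0.025 0.029 0.01 ]
19.75 fix pos mm [10.85 -2.82] z 0.0385 yaw 0.2225 F [-11.4  -7.2] 10.4 tq [-1.48   1.569  0.068] 0.3637802601484811 29.98942201724276
```

Emit:
{"op": "step_arm", "data": {"motion": [[-0.7, 0.8, 0, 0, 0, 0, 1], [-0.45, 0.9, 0, 0, 0, 0, 1], [-0.22, 0.97, 0, 0, 0, 0, 1], [-0.22, 0.97, 0, 0, 0, 0, 1], [-0.11, 0.49, 0, 0, 0, 0, 1], [0, 0, 0, 0, 0, 0, 1]]}}

```text
t: 20.5
tool_pos: [0.5207, -0.0621, 0.0385]
orientation: [-1.96, -2.452, 0.008]
contact_force: [-8.0, -7.7, 8.6]
width: 0.364
grasp_force: 30.0
```

```bash
python3 av.py; python3 st.py; python3 - <<'E'
from h import *
W=r.read_camera('wrist');a=W['image'][30:280,210:450,::-1];cv2.imwrite('pics/w4.png',cv2.resize(a,None,fx=2.4,fy=2.4,interpolation=cv2.INTER_CUBIC))
E
```

```text
20.8 F [-10.36  -6.5    9.  ] T [-0.995  1.588  0.049] sd [0.448 0.543 0.528 0.028 0.022 0.007]
20.8 fix pos mm [10.79  1.49] z 0.0385 yaw 0.2221 F [-9.7 -6.5] 9.0 tq [-1.326  1.344  0.057] 0.3671540766741431 29.989362373016775
```

View pics/w4.png

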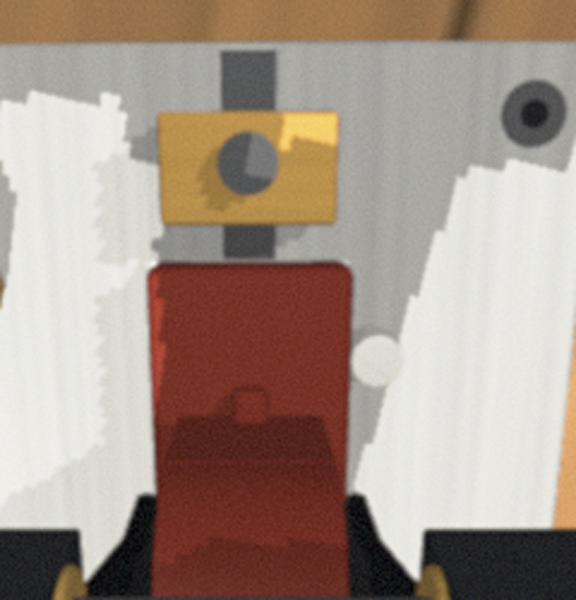

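Emit:
{"op": "step_arm", "data": {"motion": [[-0.22, 0.97, 0, 0, 0, 0, 1], [-0.22, 0.97, 0, 0, 0, 0, 1], [-0.22, 0.97, 0, 0, 0, 0, 1], [-0.22, 0.97, 0, 0, 0, 0, 1], [-0.22, 0.97, 0, 0, 0, 0, 1], [0, 0, 0, 0, 0, 0, 1]]}}

```text
t: 21.6
tool_pos: [0.5196, -0.0572, 0.0385]
orientation: [-1.96, -2.451, 0.008]
contact_force: [-7.5, -8.8, 9.0]
width: 0.369
grasp_force: 30.0
```

```bash
python3 av.py; python3 st.py
```

```text
21.9 F [-10.    -6.44   9.65] T [-0.986  1.606  0.041] sd [0.291 0.492 0.416 0.031 0.023 0.015]
21.9 fix pos mm [10.83  6.58] z 0.0385 yaw 0.2221 F [-9.8 -6.5] 9.6 tq [-1.361  1.372  0.034] 0.35873879219856275 29.98832307290286
```

Emit:
{"op": "step_arm", "data": {"motion": [[-0.11, 0.49, 0, 0, 0, 0, 1], [-0.11, 0.49, 0, 0, 0, 0, 1], [0, 0, 0, 0, 0, 0, 1]]}}

```text
t: 22.28
tool_pos: [0.5194, -0.0563, 0.0385]
orientation: [-1.96, -2.451, 0.008]
contact_force: [-8.5, -8.8, 8.1]
width: 0.365
grasp_force: 30.0
```

Emit:
{"op": "step_arm", "data": {"motion": [[-0.11, 0.49, 0, 0, 0, 0, 1], [0, 0, 0, 0, 0, 0, 1]]}}

```text
t: 22.52
tool_pos: [0.5192, -0.0558, 0.0384]
orientation: [-1.96, -2.451, 0.008]
contact_force: [-8.1, -8.8, 9.1]
width: 0.365
grasp_force: 30.0
```

Emit:
{"op": "step_arm", "data": {"motion": [[-0.11, 0.49, 0, 0, 0, 0, 1], [0, 0, 0, 0, 0, 0, 1]]}}

```text
t: 22.78
tool_pos: [0.5191, -0.0553, 0.0385]
orientation: [-1.96, -2.451, 0.008]
contact_force: [-8.7, -9.8, 8.7]
width: 0.366
grasp_force: 30.0
```

```bash
python3 av.py; python3 st.py
```

```text
23.075 F [-9.81 -6.95  9.39] T [-1.018  1.623  0.05 ] sd [0.492 0.368 0.342 0.023 0.03  0.031]
23.075 fix pos mm [10.8   8.48] z 0.0385 yaw 0.2219 F [-9.6 -7.2] 9.3 tq [-1.406  1.315  0.074] 0.3697514083279957 29.987852631602436
```

Still sliding; a few more half-millimetre steps, watching the y force.

Emit:
{"op": "step_arm", "data": {"motion": [[-0.11, 0.49, 0, 0, 0, 0, 1], [0, 0, 0, 0, 0, 0, 1]]}}

```text
t: 23.32
tool_pos: [0.519, -0.0548, 0.0385]
orientation: [-1.96, -2.451, 0.008]
contact_force: [-8.2, -8.5, 8.8]
width: 0.365
grasp_force: 30.0
```

Emit:
{"op": "step_arm", "data": {"motion": [[-0.11, 0.49, 0, 0, 0, 0, 1], [0, 0, 0, 0, 0, 0, 1]]}}

```text
t: 23.58
tool_pos: [0.5189, -0.0543, 0.0385]
orientation: [-1.96, -2.451, 0.008]
contact_force: [-7.9, -8.7, 9.9]
width: 0.366
grasp_force: 30.0
```

```bash
python3 av.py; python3 st.py
```

```text
23.875 F [-9.67 -6.86  9.36] T [-1.031  1.624  0.038] sd [0.689 0.53  0.451 0.017 0.017 0.025]
23.875 fix pos mm [10.83  9.5 ] z 0.0385 yaw 0.222 F [-8.6 -7.6] 9.5 tq [-1.393  1.346  0.048] 0.3696395902454807 29.987632068805397
```

Emit:
{"op": "step_arm", "data": {"motion": [[-0.09, 0.39, 0, 0, 0, 0, 1], [0, 0, 0, 0, 0, 0, 1]]}}

```text
t: 24.12
tool_pos: [0.5188, -0.0539, 0.0385]
orientation: [-1.96, -2.451, 0.008]
contact_force: [-7.7, -9.1, 7.8]
width: 0.364
grasp_force: 30.0
```

Emit:
{"op": "step_arm", "data": {"motion": [[-0.09, 0.39, 0, 0, 0, 0, 1], [0, 0, 0, 0, 0, 0, 1]]}}

```text
t: 24.38
tool_pos: [0.5187, -0.0536, 0.0385]
orientation: [-1.96, -2.451, 0.008]
contact_force: [-8.4, -9.6, 8.9]
width: 0.367
grasp_force: 30.0
```

```bash
python3 av.py; python3 st.py
```

```text
24.675 F [-10.58  -7.22   9.25] T [-1.039  1.617  0.042] sd [0.323 0.671 0.515 0.025 0.027 0.016]
24.675 fix pos mm [10.8  10.27] z 0.0385 yaw 0.2219 F [-10.4  -7.1] 10.1 tq [-1.341  1.312  0.067] 0.36652464119012523 29.987570769153535
```

Emit:
{"op": "step_arm", "data": {"motion": [[-0.09, 0.39, 0, 0, 0, 0, 1], [0, 0, 0, 0, 0, 0, 1]]}}

```text
t: 24.92
tool_pos: [0.5187, -0.0535, 0.0385]
orientation: [-1.96, -2.452, 0.008]
contact_force: [-8.1, -10.7, 9.1]
width: 0.369
grasp_force: 30.0
```

Emit:
{"op": "step_arm", "data": {"motion": [[-0.09, 0.39, 0, 0, 0, 0, 1], [0, 0, 0, 0, 0, 0, 1]]}}

```text
t: 25.18
tool_pos: [0.5188, -0.0535, 0.0385]
orientation: [-1.96, -2.452, 0.009]
contact_force: [-9.0, -12.1, 9.2]
width: 0.366
grasp_force: 30.0
```

```bash
python3 av.py; python3 st.py
```

```text
25.475 F [-11.22  -9.64   9.04] T [-1.358  1.782  0.02 ] sd [0.508 0.309 0.648 0.012 0.037 0.035]
25.475 fix pos mm [10.85 10.29] z 0.0385 yaw 0.2223 F [-12.   -9.4] 8.7 tq [-1.73   1.396  0.058] 0.3675106919311306 29.987818649969995
```

Emit:
{"op": "step_arm", "data": {"motion": [[-0.15, 0.37, 0, 0, 0, 0, 1], [-0.15, 0.37, 0, 0, 0, 0, 1], [0, 0, 0, 0, 0, 0, 1]]}}

```text
t: 25.85
tool_pos: [0.5188, -0.0535, 0.0385]
orientation: [-1.96, -2.453, 0.009]
contact_force: [-8.3, -15.2, 8.5]
width: 0.367
grasp_force: 30.0
```

```bash
python3 av.py; python3 st.py
```

```text
26.15 F [-11.27 -12.11   8.73] T [-1.683  1.979  0.007] sd [0.569 0.483 0.543 0.027 0.031 0.034]
26.15 fix pos mm [10.88 10.33] z 0.0386 yaw 0.2226 F [-11.7 -12.6] 9.4 tq [-2.035  1.525  0.01 ] 0.3649565477272408 29.987869011238217
```

Emit:
{"op": "step_arm", "data": {"motion": [[-0.09, 0.29, 0, 0, 0, 0, 1], [0, 0, 0, 0, 0, 0, 1], [0, 0, 0, 0, 0, 0, 1], [0, 0, 0, 0, 0, 0, 1]]}}

```text
t: 26.65
tool_pos: [0.5188, -0.0535, 0.0386]
orientation: [-1.96, -2.454, 0.01]
contact_force: [-8.3, -15.3, 9.2]
width: 0.367
grasp_force: 30.0
```

Emit:
{"op": "step_arm", "data": {"motion": [[-0.6, -0.6, 0, 0, 0, 0, 1], [-0.6, -0.6, 0, 0, 0, 0, 1], [0, 0, 0, 0, 0, 0, 1]]}}

```text
t: 27.02
tool_pos: [0.5187, -0.0536, 0.0385]
orientation: [1.962, 2.453, -0.006]
contact_force: [-6.1, -10.7, 6.8]
width: 0.369
grasp_force: 30.0
```

```bash
python3 av.py; python3 st.py
```

```text
27.325 F [-7.87 -8.84  6.72] T [-1.102  1.262  0.068] sd [0.363 0.538 0.779 0.037 0.015 0.034]
27.325 fix pos mm [10.77 10.28] z 0.0385 yaw 0.2219 F [-7.9 -9. ] 6.2 tq [-1.316  0.963  0.109] 0.3648756291883167 29.990131810773164
```

Now open (slowly widening) and rise clear.

Emit:
{"op": "step_arm", "data": {"motion": [[0, 0, 0, 0, 0, 0, -0.2], [0, 0, 0, 0, 0, 0, -1], [0, 0, 0, 0, 0, 0, -1], [0, 0, 0, 0, 0, 0, -1], [0, 0, 0, 0, 0, 0, -1], [0, 0, 0, 0, 0, 0, -1]]}}

```text
t: 28.08
tool_pos: [0.5198, -0.0511, 0.0376]
orientation: [-1.964, -2.452, -0.0]
contact_force: [0.1, 0.5, 0.8]
width: 0.947
grasp_force: 0.0
```

```bash
python3 av.py; python3 st.py
```

```text
28.375 F [0.23 0.03 0.1 ] T [-0.026 -0.083 -0.023] sd [0.586 0.345 0.167 0.042 0.038 0.044]
28.375 fix pos mm [12.35 12.28] z 0.0377 yaw 0.2196 F [ 0.4 -0.2] 0.3 tq [-0.066 -0.135  0.042] 0.993979079598365 0.0
```

Emit:
{"op": "step_arm", "data": {"motion": [[0, 0, 10, 0, 0, 0, -1], [0, 0, 30, 0, 0, 0, -1], [0, 0, 50, 0, 0, 0, -1], [0, 0, 60, 0, 0, 0, -1], [0, 0, 30, 0, 0, 0, -1], [0, 0, 0, 0, 0, 0, 1], [10, -46, 0, 0, 0, 0, 1], [10, -46, 0, 0, 0, 0, 1], [10, -46, 0, 0, 0, 0, 1], [10.8, -45.5, 0, 0, 0, 0, 1], [0, 0, 0, 0, 0, 0, 1], [0, 0, 0, 0, 0, 0, 1]]}}

```text
t: 29.88
tool_pos: [0.5593, -0.2339, 0.2161]
orientation: [-1.963, -2.448, -0.0]
contact_force: [0.4, 0.0, 0.9]
width: 0.287
grasp_force: 0.0
```

```bash
python3 st.py; python3 - <<'E'
from h import *
W=r.read_camera('wrist');im=cv2.cvtColor(W['image'],cv2.COLOR_RGB2BGR)
F=[.5105+.0027,-.066+.0006,.2264]
for x,y,z in ((.008,-.125,.054),(.008,-.125-.107*.6216,.054+.107*.7833),(.036,.038,.03),(.036,-.038,.03),(.085,-.175,.016),(-.085,-.175,.016)):
    q=proj(W,place([np.array([[x,y,z]])],F)[0])[0].round().astype(int); print(q); cv2.drawMarker(im,tuple(map(int,q)),(255,0,255),0,8,1)
for n in ('clamp_grip','clamp_bar','end_stop'):
    for d in r.regions_of('wrist',n)[:1]: print(n,d['centre'],d['confidence'])
T=r.read_camera('top')['image'][140:260,260:460,::-1]
T=cv2.resize(T,(640,384),interpolation=cv2.INTER_CUBIC)
cv2.imwrite('pics/w5.png',cv2.resize(np.hstack([im[:384],T]),None,fx=.62,fy=.62,interpolation=cv2.INTER_AREA) if 0 else np.vstack([im[100:380],T[60:360]]))
E
```

```text
29.875 fix pos mm [   9.9  -174.53] z 0.2161 yaw 0.219 F [ 0.4 -0. ] 0.9 tq [ 0.008 -0.06  -0.01 ] 0.2867088111047281 0.0
[317 134]
[318 231]
[347 -52]
[346  39]
[387 176]
[233 177]
clamp_grip [315.6, 188.3] 0.57
clamp_bar [316.7, 111.0] 0.8
end_stop [313.9, 29.5] 0.21
```

View pics/w5.png

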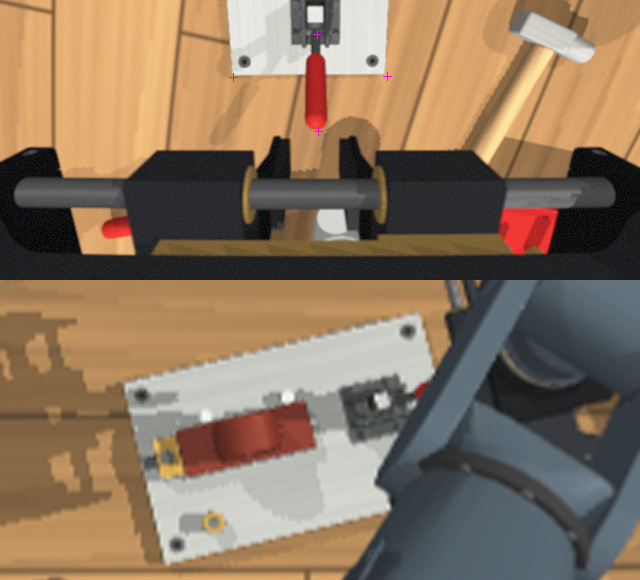

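Emit:
{"op": "step_arm", "data": {"motion": [[0.9, -3.9, 0, 0, 0, 0, 1], [0, 0, -25, 0, 0, 0, 1], [0, 0, -30, 0, 0, 0, 1], [0, 0, -20, 0, 0, 0, 1], [0, 0, -7, 0, 0, 0, 1], [0, 0, 0, 0, 0, 0, 1]]}}

```text
t: 30.88
tool_pos: [0.562, -0.24, 0.1365]
orientation: [1.963, 2.45, -0.001]
contact_force: [0.5, -0.5, 1.1]
width: 0.006
grasp_force: 0.3
```

Emit:
{"op": "step_arm", "data": {"motion": [[0, 0, -3, 0, 0, 0, 1], [0, 0, -3, 0, 0, 0, 1], [0, 0, -3, 0, 0, 0, 1], [0, 0, -3, 0, 0, 0, 1], [0, 0, 0, 0, 0, 0, 1]]}}

```text
t: 31.5
tool_pos: [0.5655, -0.2448, 0.1282]
orientation: [1.953, 2.44, -0.005]
contact_force: [-0.7, -7.6, 12.4]
width: 0.007
grasp_force: 5.9
```

```bash
python3 st.py
```

```text
31.5 fix pos mm [  13.45 -186.58] z 0.1282 yaw 0.2208 F [-2.3 -7.3] 12.4 tq [-1.478 -0.023 -0.069] 0.00735538203394455 5.88246401399374
```

Emit:
{"op": "step_arm", "data": {"motion": [[0.3, -3, -4, 0, 0, 0, 1], [0.3, -3, -4, 0, 0, 0, 1], [0.3, -2, -4, 0, 0, 0, 1], [0.3, -2, -4, 0, 0, 0, 1], [0, 0, 0, 0, 0, 0, 1]]}}

```text
t: 32.12
tool_pos: [0.5663, -0.2519, 0.1105]
orientation: [1.959, 2.443, 0.001]
contact_force: [0.4, -0.4, 1.7]
width: 0.004
grasp_force: 0.8
```

```bash
python3 st.py
```

```text
32.125 fix pos mm [  12.6  -193.67] z 0.1105 yaw 0.219 F [ 0.3 -0.5] 1.7 tq [-0.055 -0.196  0.013] 0.004061519662040754 0.7967104917042889
```

```bash
python3 - <<'E'
from h import *
W=r.read_camera('wrist');S=r.read_camera('scene')
for n in ('clamp_grip','clamp_bar'):
    for c in ('wrist','scene'):
        for d in r.regions_of(c,n)[:1]: print(n,c,d['centre'],d['confidence'])
a=W['image'][20:330,190:450,::-1]; b=S['image'][120:270,190:350,::-1]
cv2.imwrite('pics/w6.png',np.hstack([cv2.resize(a,(377,450)),cv2.resize(b,(423,450),interpolation=cv2.INTER_CUBIC)]))
E
python3 st.py
```

```text
clamp_grip wrist [310.8, 186.9] 0.76
clamp_bar wrist [311.2, 43.6] 0.82
32.425 fix pos mm [  10.13 -189.44] z 0.1078 yaw 0.2199 F [0.4 0.8] 4.2 tq [-0.063 -0.236  0.003] 0.006729621975612067 1.724469568580389
```

View pics/w6.png

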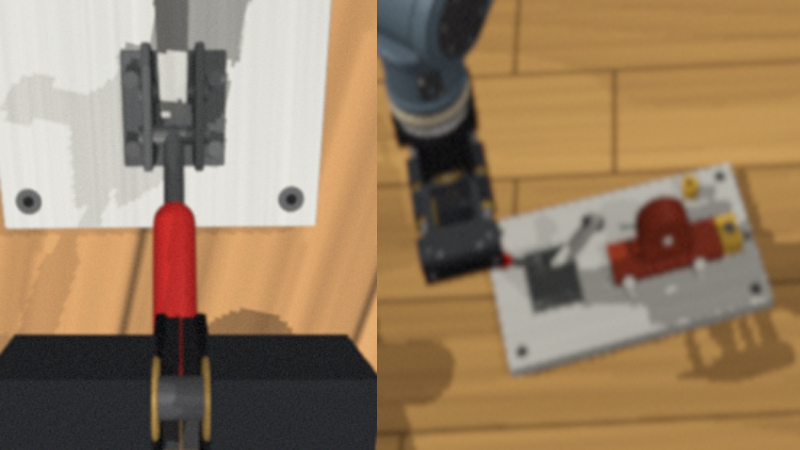

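Emit:
{"op": "step_arm", "data": {"motion": [[0.3, -1.2, -5, 0, 0, 0, 1], [0.3, -1.2, -5, 0, 0, 0, 1], [0.3, -1.2, -5, 0, 0, 0, 1], [0.3, -1.2, -5, 0, 0, 0, 1], [0, 0, 0, 0, 0, 0, 1]]}}

```text
t: 33.05
tool_pos: [0.564, -0.2536, 0.0875]
orientation: [1.964, 2.451, -0.0]
contact_force: [0.9, -0.4, 2.0]
width: 0.007
grasp_force: 0.8
```

```bash
python3 st.py
```

```text
33.05 fix pos mm [  10.04 -194.85] z 0.0875 yaw 0.2196 F [ 0.8 -0.6] 2.0 tq [-0.094 -0.214  0.007] 0.006514658510002286 0.7525795698165894
```

Emit:
{"op": "step_arm", "data": {"motion": [[0.2, -1, -5, 0, 0, 0, 1], [0.2, -1, -5, 0, 0, 0, 1], [0.1, -0.5, -5, 0, 0, 0, 1], [0.1, -0.5, -3, 0, 0, 0, 1], [0, 0, 0, 0, 0, 0, 1]]}}

```text
t: 33.67
tool_pos: [0.5645, -0.2564, 0.0694]
orientation: [-1.965, -2.451, -0.0]
contact_force: [1.6, -1.8, 3.8]
width: 0.005
grasp_force: 1.4
```

```bash
python3 st.py
```

```text
33.675 fix pos mm [   9.86 -197.62] z 0.0694 yaw 0.2193 F [ 1.1 -2.1] 3.8 tq [-0.296 -0.266  0.055] 0.00498020166367443 1.3852822221815586
```

Emit:
{"op": "step_arm", "data": {"motion": [[0, -0.3, -2, 0, 0, 0, 1], [0, -0.3, -2, 0, 0, 0, 1], [0, 0, -1, 0, 0, 0, 1], [0, 0, 0, 0, 0, 0, 1]]}}

```text
t: 34.17
tool_pos: [0.5646, -0.257, 0.0646]
orientation: [1.965, 2.451, 0.0]
contact_force: [2.1, -2.6, 2.5]
width: 0.004
grasp_force: 1.6
```

```bash
python3 st.py
```

```text
34.175 fix pos mm [   9.82 -198.3 ] z 0.0646 yaw 0.2196 F [ 1.5 -3. ] 2.5 tq [-0.362 -0.367  0.033] 0.004452410507103924 1.630777562968433
```

Nearly level (63 mm expected); press firmly in small steps.

Emit:
{"op": "step_arm", "data": {"motion": [[0, 0, -1, 0, 0, 0, 1], [0, 0, -1, 0, 0, 0, 1], [0, 0, 0, 0, 0, 0, 1]]}}

```text
t: 34.55
tool_pos: [0.5647, -0.2572, 0.0634]
orientation: [1.964, 2.451, 0.0]
contact_force: [1.0, -1.2, 6.8]
width: -0.0
grasp_force: 3.8
```

```bash
python3 st.py
```

```text
34.55 fix pos mm [   9.89 -198.49] z 0.0634 yaw 0.2196 F [ 0.7 -1.4] 6.8 tq [-0.277 -0.261  0.004] -0.00013041096412654915 3.7757313810288906
```

Emit:
{"op": "step_arm", "data": {"motion": [[0, 0, -0.7, 0, 0, 0, 1], [0, 0, -0.7, 0, 0, 0, 1], [0, 0, 0, 0, 0, 0, 1]]}}

```text
t: 34.92
tool_pos: [0.5647, -0.2572, 0.0631]
orientation: [1.964, 2.451, -0.0]
contact_force: [-0.8, -0.6, 13.7]
width: 0.004
grasp_force: 6.9
```

```bash
python3 av.py; python3 st.py
```

```text
35.225 F [-0.72 -0.2  13.69] T [-0.124  0.068  0.005] sd [0.472 0.243 0.225 0.039 0.018 0.008]
35.225 fix pos mm [   9.91 -198.5 ] z 0.0631 yaw 0.2198 F [ 0.  -0.3] 13.9 tq [-0.14   0.027  0.005] 0.005208050079081755 6.917412467300892
```

Emit:
{"op": "step_arm", "data": {"motion": [[0, 0, -0.4, 0, 0, 0, 1], [0, 0, 0, 0, 0, 0, 1], [0, 0, 0, 0, 0, 0, 1], [0, 0, 5, 0, 0, 0, 1], [0, 0, 20, 0, 0, 0, 1], [0, 0, 40, 0, 0, 0, 1], [0, 0, 50, 0, 0, 0, 1], [0, 0, 50, 0, 0, 0, 1], [10, -30, 20, 0, 0, 0, 1], [10, -40, 0, 0, 0, 0, 1], [0, 0, 0, 0, 0, 0, 1]]}}

```text
t: 36.6
tool_pos: [0.5836, -0.3285, 0.2442]
orientation: [-1.965, -2.447, 0.0]
contact_force: [-0.7, 0.1, -0.1]
width: 0.004
grasp_force: 0.0
```

```bash
python3 st.py; python3 - <<'E'
from h import *
T=r.read_camera('top');S=r.read_camera('scene')
a=T['image'][130:260,280:440,::-1]; b=S['image'][140:270,190:350,::-1]
cv2.imwrite('pics/w7.png',cv2.resize(np.hstack([a,b]),None,fx=2.5,fy=2.5,interpolation=cv2.INTER_CUBIC))
E
```

```text
36.6 fix pos mm [  12.31 -272.2 ] z 0.2442 yaw 0.2172 F [-0.7  0.3] -0.1 tq [ 0.003 -0.119 -0.032] 0.004405155149605862 0.0
```

View pics/w7.png

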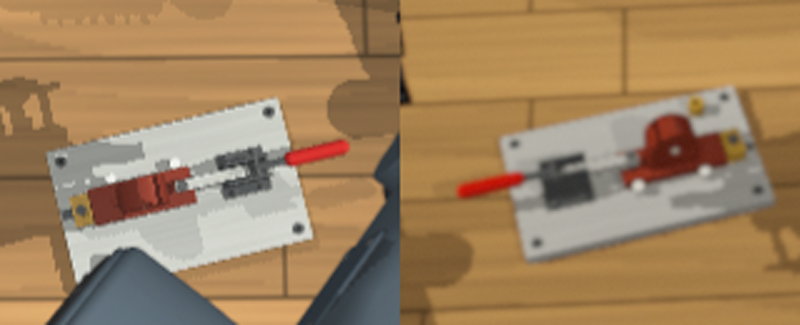

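Both views show the handle level and the bar down on the casting's foot. The casting sits against both dowels and the end stop, so I'm handing in.

```bash
python3 -c "
from plant import r
print(r.hand_in())"
```

```text
the job is handed in; nothing more can be done
None
```

I handed the job in at about 37 s: the casting is seated on both dowels and the end stop, let go, and clamped with the handle level. My force estimates were about 5–6 N on each dowel and on the stop, and no pass/fail result came back.

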